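# Take the screen out of the pug mill and tip it up for inspection

### The arm

A 6-joint arm with a two-finger parallel gripper is mounted at the origin on the work surface. World frame = base frame: x ahead of the robot, y to its left, z up, the work surface at z = 0. Lengths are in mm, angles in rad, forces in N, time in s.
With the tool pointing down it reaches from about 425 to 925 mm from the base axis. Payload 12.5 kg.
Tool frame: the origin (TCP) lies at the very end of the fingers, on their centre line; the grasp point (between the pads) lies 19 mm behind it (bot.grip_point_offset is the distance from the TCP to the grasp point, in mm); y points along the fingers, z is the direction in which the jaws open and shut, and the axes are right-handed (so a half turn about y gives the same grasp; the last joint's range is limited). The gripper opens to 85 mm and grips with 20 to 120 N. Pads are 22 mm wide; open, the fingers measure 114 mm over their backs; the gripper's body (76 mm by 85 mm) begins 54 mm behind the grasp point. The pads swing forward as they close: fully open they stand 13 mm farther back than shut.
Start: joints at [-0.106, 0.491, 1.559, -0, 1.092, -0.106], TCP at [625.016, 0.021, 231.327] pointing down, gripper open.
Joint ranges: [-3.1, 3.1], [-0.84, 2.19], [0.05, 2.79], [-1.13, 4.28], [0.06, 2.93], [-2.69, 2.69]. Speed limits (rad/s): [2.22, 2.22, 2.79, 3.14, 3.14, 3.14].

### API

Orientations are given as a unit quaternion [x, y, z, w].
In Python, from cell import bot gives the robot as it stands.
- The arm moves only by the tool send_rows, never from a script. Its argument "steps" is a list of rows, each a list of 6 numbers: the shift along the world's x, y, z in mm, then the turn, a rotation vector about the world's x, y, z in rad. A call has exactly 5 rows; each row is the pose to reach, as a shift and turn from the pose measured when the call began; what a row does not reach only later rows make up. A row lasts 1/12 s, in which the tool goes at most 41.7 mm and 7.16 degrees, less where a joint would pass 70% of its speed; a pose out of reach is approached as far as the arm can. A call with a gripper value outside its range is refused whole. "grip" is the opening, from 0 (shut) to 1 (fully open), set as the call begins (left out, the last holds). The fingers move at their own pace and stop on an object; "squeeze" is the grip in N (left out, the last holds). Time passes only in rows, so rows that repeat a pose let the fingers close, or fill a call up. It gives the time, the measured TCP pose, the force and the opening at its end, in the units of the state.
- bot.read_state(): the state, without advancing time (a new reading comes with each control period).
- bot.camera(name): name is "scene" or "side" or "wrist"; returns the picture (400x640x3 uint8, blue, green, red); there is no depth.
- bot.camera_info(name): a dict with "fx", "fy", "cx", "cy" (pixels), "rvec" (rotation vector, rad) and "tvec" (3), from world to camera coordinates, as OpenCV has them. Camera axes: x right, y down, z forward; pixel columns grow to the right and rows downward; lengths in mm; the calibration is good to about 2 mm. A picture is of the moment at which its call begins: read the wrist's pose just before it. camera_info takes no time and is no camera call; for the wrist camera it gives the pose at the moment of the call.
- bot.job_done(): hands the job in, once; it reports no verdict.
The state is a dict: "clock": time; "joint_pos": joint angles; "joint_velocities": joint speeds; "joint_torque": joint torques, N m; "position": TCP position; "tcp_rot": TCP orientation; "ft_force": force on the tool from outside, world axes, zero at the start; "ft_torque": the same for the moment, N m; "width": finger opening in mm.
Only numpy, scipy, OpenCV 4.12 (cv2) and the standard library are available. Lean on these libraries where they do the work, as an engineer would, in place of code of your own. Each camera call takes 0.05 s, during which the arm holds its last target. There are 200 camera calls.

### The job

Free the pug mill's clay screen: turn both clamp knobs on the deck anticlockwise, all the way to their end stops, and leave them there. Then draw the screen up out of its slot by its grip, tip it over by about 45 degrees so that the face that was towards the motor looks up, and finish while still holding it like that, still, with its lower edge at least 5 cm above the mill's deck. Leave the other things on the table where they are.

Things in the scene. Friction and masses are not known exactly. Their poses are not given: they have to be found in the camera images.
- pugmill: Bench pug mill (clay mixer), fixed. Barrel level along x: nozzle at -x (nearest the robot, to 170 mm), motor at +x (to 285 mm). z up; origin on the table under the middle of the screen chamber. Its flat deck on top (80 mm in x, 240 in y) is 125 mm above the table, higher than the rest; a slot in it (10 mm in x, 96 in y) holds the screen. The knobs stand on the deck at y = +90 and -90 mm.
- knob_left_grip (a point): On the upright axis of the clamp knob at the mill's y = +90 mm (robot's left), 164.5 mm above the table: where to grip its black bar (42 mm long, 14 thick, 145.5 to 179.5 mm above the table). Under the bar and along it a steel finger (16 mm wide, reaching 45 mm from the axis, top 142.5 mm above the table) points inwards at joint 0 and blocks the end of the screen's flange.
- knob_right_grip (a point): The same point of the like clamp knob at the mill's y = -90 mm (robot's right); at joint 0 its steel finger points inwards too (+y).
- knob_left (a joint): Turn of the left knob, rad, growing anticlockwise seen from above. 0: clamped, bar along the mill's y axis; 1.5: end stop, bar along the mill's x axis, flange free (from about 1.1). The bar's direction is the mill's yaw + pi/2 + this value. Starts at 0 to 0.25; takes about 0.06 N m to turn, and stays where it is left.
- knob_right (a joint): The same for the right knob: it also turns anticlockwise, 0 clamped, 1.5 end stop, starts at 0 to 0.25.
- screen: Loose screen, 0.15 to 0.31 kg: flange (36 mm in x, 120 in y, 8 thick) lying on the deck; framed steel grid under it (6 mm in x, 90 in y, 72 deep) in the slot; black upright grip above (14 mm thick in x, 50 long in y, from 8 to 54 mm above the origin). Origin: middle of the flange's underside. In place its axes are the mill's: z up out of the slot, +x the face towards the motor.
- screen_grip (a point): Middle of the screen's grip, 34 mm above the screen's origin: the place to hold it.
- screen_foot (a point): Middle of the screen's lower edge, 72 mm below the screen's origin (in the slot at the start).
- mug: Bystander: terracotta mug, 85 mm high, rim 76 mm across, handle at its side. Origin at the centre of its underside. Leave it alone.
- die: Bystander: flat aluminium ring, 80 mm across, 44 mm hole, 10 mm thick. Origin at the centre of its underside. Leave it alone.
- rib: Bystander: flat wooden disc, 76 mm across, 7 mm thick. Origin at the centre of its underside. Leave it alone.
- bowl: Bystander: white bowl, 120 mm across, 55 mm high. Origin at the centre of its underside. Leave it alone.
- knife: Bystander: small spatula, 170 mm long, lying on the table. Origin at the centre of its underside (tool: near its middle, lying along x). Leave it alone.
- jar: Bystander: closed jar, 72 mm across, 100 mm high. Origin at the centre of its underside. Leave it alone.
- cup: Bystander: pale pink cup, 70 mm across, 70 mm high. Origin at the centre of its underside. Leave it alone.
There are look-alikes about, which are no part of the job. What is shaped like the screen but blue or purple is not meant.

How it is judged (in metres and radians):
On the way, in this order (a step that is already met when the one before it is completed fails the run):
1. both clamp knobs are turned to their end stops, the screen still in its slot (value of joint each of knob_left, knob_right above 1.38 rad and z of screen in the frame of pugmill below 0.155 m), for 0.2 s.
2. the screen is drawn right out of its slot, gripped by the fingers (height (world z) of screen_foot above 0.13 m and contact force between the fingers and screen above 2 N), for 0.1 s.
At the end, for the whole second after the job is handed in: Both knobs above 1.3 rad; the screen still, held in the fingers (over 2 N), touching neither mill nor bystanders; its lower edge and flange more than 40 mm above the deck (z over 165 mm); its motor-side face (+x) within 1.0 rad of straight up (leaning over 33 degrees or more) (value of joint each of knob_left, knob_right above 1.3 rad and contact force between the fingers and screen above 2 N and height (world z) of each of screen_foot, screen above 0.165 m and angle between screen's own x axis and vertical below 1 rad and linear speed of screen below 0.03 m/s and angular speed of screen below 0.2 rad/s and contact force between screen and pugmill below 0.05 N and contact force between screen and mug below 0.05 N and contact force between screen and die below 0.05 N and contact force between screen and rib below 0.05 N and contact force between screen and bowl below 0.05 N and contact force between screen and knife below 0.05 N and contact force between screen and jar below 0.05 N and contact force between screen and cup below 0.05 N); the arm keeps its last pose, push and grip.
It fails at once if a bystander is moved by more than 30 mm or tipped (distance of any of mug, die, rib, bowl, knife, jar, cup from where it was at the start of the episode above 0.03 m or angle between any of mug, die, rib, bowl, knife, jar, cup's own z axis and vertical above 0.5 rad).
It also fails if it takes over 56 s, if anything falls off the work surface, if the arm or the gripper's body presses on something with over 40 N, if the wrist force passes 120 N, or if a joint passes its speed limit or range.

## Working session

There is one attempt and no reset: what is moved stays moved. The work goes in short steps, Python scripts to look and compute and a tool call to move; the robot and the scene stay as the last step left them, time stands still between calls to the robot, and variables do not carry over. Pictures are saved under pics/ and viewed, about 8 in all and at most 12, crops included, and the job is handed in when it is done.

Besides the shell and the picture viewer there is one more tool, called after "Emit:" as name([rows], argument=value, ...), one row to a line, values as JSON. send_rows: Moves the arm, as the interface text tells. Its arguments: {"type":"object","properties":{"steps":{"type":"array","items":{"type":"array","items":{"type":"number"}}},"grip":{"type":"number"},"squeeze":{"type":"number"}},"required":["steps"]}

```bash
mkdir -p pics
python3 - <<'E'
from cell import bot
import cv2,numpy as np
s=bot.read_state();print({k:np.round(v,3).tolist() for k,v in s.items()},bot.grip_point_offset)
for n in("scene","side","wrist"):
    i=bot.camera_info(n);im=bot.camera(n);cv2.imwrite(f"pics/{n}0.png",im)
    R=cv2.Rodrigues(np.array(i["rvec"]))[0];print(n,i["fx"],i["cx"],i["cy"],"pos",-R.T@np.array(i["tvec"]).ravel(),"fwd",R[2])
E
```

```text
{'clock': 0.0, 'joint_pos': [-0.106, 0.492, 1.559, -0.0, 1.092, -0.106], 'joint_velocities': [0.001, 0.002, -0.001, -0.0, -0.001, 0.001], 'joint_torque': [-0.0, -61.845, -26.16, -0.0, 0.004, -0.0], 'position': [624.777, 0.054, 230.734], 'tcp_rot': [-0.5, 0.5, -0.5, 0.5], 'ft_force': [-0.098, -0.11, 0.208], 'ft_torque': [0.007, -0.029, -0.02], 'width': 85.569} 18.700000000000003
scene 413.59236508743544 317.45558012690276 204.09870697447795 pos [922.45367217 735.7379163  929.31922989] fwd [-0.32742176 -0.62061863 -0.71247983]
side 465.04399284885164 317.4398336843482 203.88762154644127 pos [ 183.46704426 -856.35040443 1271.85253422] fwd [ 0.23208863  0.58798979 -0.77485668]
wrist 325.8450001825621 320.99065664286786 203.3555644421787 pos [625.08410078  72.13049822 373.64430141] fwd [-2.53974634e-04 -2.90794210e-01 -9.56785589e-01]
```

View pics/scene0.png

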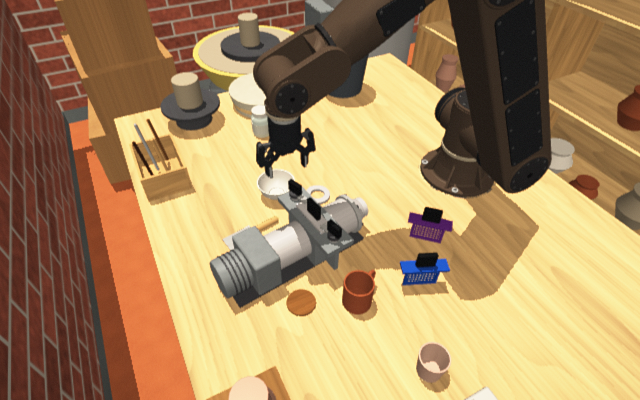

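View pics/wrist0.png

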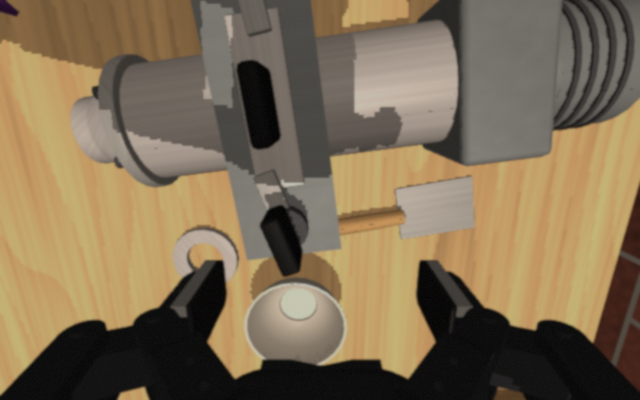

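The wrist view shows the right knob at about (282,240), the screen's grip at (258,105) and the left knob cut off at (255,10). The mill is yawed by about 0.1 rad. I'll raise the camera so the whole deck is in view.

Emit:
send_rows([
  [-10,30,35,0,0,0],
  [-20,60,70,0,0,0],
  [-35,90,105,0,0,0],
  [-35,110,130,0,0,0],
  [-35,110,130,0,0,0],
])

```text
clock: 0.57
position: [589.7, 113.3, 366.5]
tcp_rot: [-0.499, 0.498, -0.501, 0.503]
ft_force: [0.7, -1.0, 0.4]
width: 85.4
```

```bash
cat > h.py <<'E'
from cell import bot
import cv2,numpy as np
def cam(n):
    i=bot.camera_info(n);im=bot.camera(n)
    R=cv2.Rodrigues(np.array(i["rvec"]))[0];t=np.array(i["tvec"]).ravel()
    return im,i,R,-R.T@t
def ray(i,R,C,uv,z):
    uv=np.atleast_2d(uv).astype(float)
    d=np.c_[(uv[:,0]-i["cx"])/i["fx"],(uv[:,1]-i["cy"])/i["fy"],np.ones(len(uv))]@R
    return C+d*((z-C[2])/d[:,2])[:,None]
def blobs(im,i,R,C,thr=45,lo=150,hi=6000,ymax=400):
    m=(im.max(2)<thr).astype(np.uint8);m[ymax:]=0
    n,l,st,ce=cv2.connectedComponentsWithStats(m)
    for k in range(1,n):
        if lo<st[k,4]<hi:
            p=np.argwhere(l==k)[:,::-1].astype(np.float32)
            P=ray(i,R,C,p,179.5)[:,:2].astype(np.float32)
            r=cv2.minAreaRect(P);print("px",ce[k].round(1),"area",st[k,4],"mean",P.mean(0).round(1),"rect",np.round(r[0],1),np.round(r[1],1),round(r[2],1))
E
python3 - <<'E'
from h import *
s=bot.read_state();print(s["clock"],s["position"],s["tcp_rot"])
im,i,R,C=cam("wrist");cv2.imwrite("pics/w1.png",im);print(C,R[2])
blobs(im,i,R,C,ymax=300)
E
```

```text
0.5667 [589.74666136 113.28304834 366.4960695 ] [-0.49861166  0.49813689 -0.50064897  0.50258995]
[588.7733864  185.1905414  509.43613677] [ 0.00757614 -0.28948559 -0.95715239]
px [58.2 97.6] area 1323 mean [339.4 191. ] rect [339.7 191.1] [26.2 57.3] 48.3
px [305.2 127.8] area 684 mean [575.6 163.3] rect [575.  161.4] [39.7 24.6] 82.2
px [390.  139.7] area 899 mean [660.3 151.9] rect [659.4 151.4] [28.6 87.4] 81.2
px [252.4 156.1] area 415 mean [521.8 135.3] rect [520.1 134.8] [47.3  9.7] 7.6
px [ 25.2 214.9] area 553 mean [277.3  71.8] rect [273.1  59.9] [116.6  27.1] 87.2
px [316.4 210.1] area 498 mean [586.5  77.7] rect [586.5  77.4] [11.3 54.5] 7.4
px [  6.4 246.7] area 380 mean [247.3  35.6] rect [254.5  41.1] [51.2 24.3] 74.3
px [211.7 284.6] area 821 mean [466.9 -11.6] rect [460.7  -6. ] [48.6 41.1] 89.9
px [326.2 279.5] area 559 mean [597.5  -5.4] rect [596.9  -6.4] [23.7 48.9] 0.9
px [430.2 284.6] area 821 mean [717. -12.] rect [723.4  -6.5] [48.9 41.8] 90.0
px [180.2 287.1] area 202 mean [430.7 -14.7] rect [431.6 -13.9] [48.1  7.6] 49.9
px [461.8 287.2] area 202 mean [753.9 -15.4] rect [752.9 -14.5] [ 7.7 48.8] 40.4
```

View pics/w1.png

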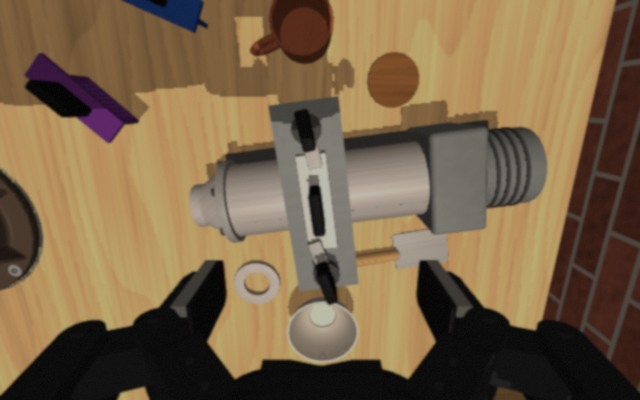

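Viewed 3 so far. This one shows the mill's deck with corners near (271,106), (338,98), (357,283) and (300,290). The left knob is at (305,130), the screen's grip at (316,210) and the right knob at (326,280). I'll zoom in for the bar angles.

Run:
```python
from h import *
im=cv2.imread("pics/w1.png");i=bot.camera_info("wrist");R=cv2.Rodrigues(np.array(i["rvec"]))[0];C=-R.T@np.array(i["tvec"]).ravel()
P=ray(i,R,C,[(271,106),(338,98),(357,283),(300,290)],125);print(P.round(1),P.mean(0))
c=cv2.resize(im[85:315,250:370],None,fx=2.6,fy=2.6,interpolation=cv2.INTER_CUBIC)
c=cv2.convertScaleAbs(c,alpha=1.8,beta=15)
def g(): return c
a=cv2.resize(c[:260],None,fx=1.5,fy=1.5);b=cv2.resize(c[-260:],None,fx=1.5,fy=1.5)
cv2.imwrite("pics/c1.png",cv2.resize(np.hstack([a,b]),(800,333)))
```

```text
[[535.2 182.9 125. ]
 [610.4 191.7 125. ]
 [639.8 -41.8 125. ]
 [564.  -52.3 125. ]] [587.35289445  70.12059868 125.        ]
```

View pics/c1.png

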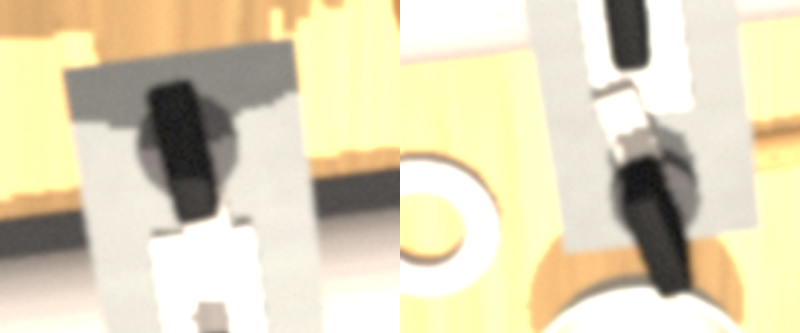

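Run:
```python
from h import *
i=bot.camera_info("wrist");R=cv2.Rodrigues(np.array(i["rvec"]))[0];C=-R.T@np.array(i["tvec"]).ravel()
f=lambda X,Y,p:(250+(X-400*p)/3.333,(215 if p else 85)+Y/3.333)
for a,b in [((170,85,0),(197,218,0)),((643,197,1),(675,292,1))]:
    P=ray(i,R,C,[f(*a),f(*b)],179.5);d=P[0]-P[1];print(P.round(1),P.mean(0).round(1),np.hypot(*d[:2]),"yaw of bar-90deg",np.arctan2(-d[0],d[1]))
im=cv2.imread("pics/w1.png")
m=(im.max(2)<45).astype(np.uint8);n,l,st,ce=cv2.connectedComponentsWithStats(m);k=l[210,316]
p=np.argwhere(l==k)[:,::-1];P=ray(i,R,C,p,179)
for u in np.unique(p[:,1]): 
    q=p[p[:,1]==u];print(u,q[:,0].min(),q[:,0].max(),im[u,q[:,0]].mean().round(0),end=" | ")
```

```text
[[571.7 179.1 179.5]
 [579.3 140.6 179.5]] [575.5 159.8 179.5] 39.226216257773565 yaw of bar-90deg 0.19372361572704608
[[593.7   1.7 179.5]
 [605.1 -35.3 179.5]] [599.4 -16.8 179.5] 38.688826315405606 yaw of bar-90deg 0.29669039425557736
186 312 317 21.0 | 187 311 318 12.0 | 188 310 318 11.0 | 189 310 318 9.0 | 190 310 319 13.0 | 191 310 319 11.0 | 192 310 319 11.0 | 193 310 319 12.0 | 194 310 319 13.0 | 195 310 319 17.0 | 196 310 319 20.0 | 197 310 319 22.0 | 198 310 320 25.0 | 199 310 320 25.0 | 200 310 320 26.0 | 201 310 320 25.0 | 202 310 320 26.0 | 203 310 320 26.0 | 204 311 320 24.0 | 205 311 321 25.0 | 206 311 321 26.0 | 207 311 321 25.0 | 208 311 321 25.0 | 209 311 321 25.0 | 210 311 321 26.0 | 211 312 321 24.0 | 212 312 321 24.0 | 213 312 322 26.0 | 214 312 322 24.0 | 215 312 322 25.0 | 216 312 322 25.0 | 217 312 322 25.0 | 218 313 322 24.0 | 219 313 322 23.0 | 220 313 323 25.0 | 221 313 323 25.0 | 222 313 323 25.0 | 223 313 323 25.0 | 224 313 323 26.0 | 225 314 323 25.0 | 226 314 323 24.0 | 227 314 323 25.0 | 228 314 323 25.0 | 229 314 323 25.0 | 230 314 323 24.0 | 231 314 323 25.0 | 232 315 323 24.0 | 233 315 323 26.0 | 234 316 321 30.0 |
```

The mill's centre is at about (587,71) with yaw 0.129. The left knob is at (576,160.5) with its bar turned 0.19 from the world y axis. The right knob is at (599,-18) with its bar turned 0.30.

Emit:
send_rows([
  [-5,15,-35,0,0,0.06],
  [-10,30,-70,0,0,0.13],
  [-14,47,-105,0,0,0.19],
  [-14,47,-140,0,0,0.19],
  [-14,47,-160,0,0,0.19],
], grip=0.5, squeeze=40)

```text
clock: 1.03
position: [574.0, 159.4, 200.1]
tcp_rot: [-0.546, 0.45, -0.449, 0.546]
ft_force: [0.1, -0.6, -0.6]
width: 42.5
```

Emit:
send_rows([
  [0,0,0,0,0,0],
  [0,0,0,0,0,0],
  [0,0,0,0,0,0],
  [0,0,0,0,0,0],
  [0,0,0,0,0,0],
])

```text
clock: 1.45
position: [574.6, 159.2, 201.5]
tcp_rot: [-0.545, 0.449, -0.45, 0.547]
ft_force: [0.5, -0.1, 0.4]
width: 42.6
```

Run:
```python
from h import *
from scipy.spatial.transform import Rotation as Ro
s=bot.read_state();print(s["clock"],s["position"],s["width"],s["joint_pos"]);print(Ro.from_quat(s["tcp_rot"]).as_matrix().round(3))
im,i,R,C=cam("wrist");cv2.imwrite("pics/w2.png",im)
```

```text
1.45 [574.5803828  159.22444384 201.53220028] 42.58702049979708 [ 1.59142283e-01  4.80303020e-01  1.66764046e+00  1.20732824e-03
  9.91642850e-01 -3.51573444e-02]
[[ 0.192  0.002  0.981]
 [-0.981  0.001  0.192]
 [-0.001 -1.     0.002]]
```

View pics/w2.png

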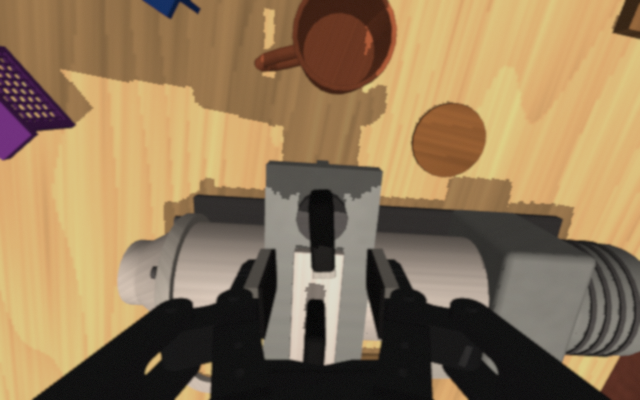

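Run:
```python
from h import *
im=cv2.imread("pics/w2.png");i=bot.camera_info("wrist");R=cv2.Rodrigues(np.array(i["rvec"]))[0];C=-R.T@np.array(i["tvec"]).ravel()
print(C)
m=(im.max(2)<60)
for v in range(186,276,4):
    c=np.flatnonzero(m[v,300:345])+300
    if len(c):print(v,c.min(),c.max(),im[v,c].mean().round(0),ray(i,R,C,[(c.mean(),v)],179.5)[0].round(1))
```

```text
[560.16730058 229.81631128 344.30840611]
190 312 330 28.0 [568.8 188.  179.5]
194 309 334 16.0 [569.4 185.9 179.5]
198 304 339 20.0 [569.8 183.8 179.5]
202 301 342 24.0 [570.3 181.7 179.5]
206 300 343 26.0 [570.7 179.5 179.5]
210 301 344 28.0 [571.7 177.4 179.5]
214 309 333 16.0 [571.3 175.  179.5]
218 309 333 16.0 [571.7 172.8 179.5]
222 309 333 16.0 [572.2 170.6 179.5]
226 309 333 16.0 [572.6 168.3 179.5]
230 309 334 18.0 [573.3 166.1 179.5]
234 310 334 17.0 [574.  163.9 179.5]
238 310 334 17.0 [574.5 161.6 179.5]
242 311 333 15.0 [575.  159.3 179.5]
246 311 333 22.0 [575.4 156.9 179.5]
250 310 334 32.0 [575.9 154.6 179.5]
254 312 333 32.0 [576.6 152.2 179.5]
258 312 333 32.0 [577.1 149.8 179.5]
262 312 333 32.0 [577.6 147.4 179.5]
266 313 333 30.0 [578.3 145.  179.5]
270 315 330 40.0 [578.5 142.5 179.5]
```

The bar runs straight between the fingers, from (321,190) to (323,270), and the TCP is within about 2 mm of its centre. I'll go down and grip it.

Emit:
send_rows([
  [0,2,-20,0,0,0],
  [0,2,-40,0,0,0],
  [0,2,-55,0,0,0],
  [0,2,-55,0,0,0],
  [0,2,-55,0,0,0],
])

```text
clock: 1.92
position: [574.6, 161.2, 146.8]
tcp_rot: [-0.545, 0.449, -0.449, 0.547]
ft_force: [-0.5, -0.5, 0.2]
width: 42.5
```

Emit:
send_rows([
  [0,0,0,0,0,0],
  [0,0,0,0,0,0],
  [0,0,0,0,0,0],
  [0,0,0,0,0,0],
  [0,0,0,0,0,0],
], grip=0, squeeze=40)

```text
clock: 2.33
position: [574.7, 161.4, 148.2]
tcp_rot: [-0.545, 0.449, -0.45, 0.547]
ft_force: [-3.2, -0.4, 7.0]
width: 13.6
```

Emit:
send_rows([
  [0,0,0,0,0,0.11],
  [0,0,0,0,0,0.22],
  [0,0,0,0,0,0.33],
  [0,0,0,0,0,0.44],
  [0,0,0,0,0,0.55],
])

```text
clock: 2.75
position: [575.2, 161.6, 148.3]
tcp_rot: [-0.647, 0.282, -0.283, 0.65]
ft_force: [4.0, 2.4, -8.4]
width: 13.5
```

Emit:
send_rows([
  [0,0,0,0,0,0.11],
  [0,0,0,0,0,0.22],
  [0,0,0,0,0,0.33],
  [0,0,0,0,0,0.44],
  [0,0,0,0,0,0.55],
])

```text
clock: 3.17
position: [575.4, 162.1, 148.3]
tcp_rot: [-0.699, 0.094, -0.094, 0.703]
ft_force: [4.2, 5.0, -9.2]
width: 13.6
```

```bash
cat >> h.py <<'E'
from scipy.spatial.transform import Rotation as Ro
def st():
    s=bot.read_state();M=Ro.from_quat(s["tcp_rot"]).as_matrix()
    print(s["clock"],"pos",np.round(s["position"],1),"yaw",np.arctan2(M[1,2],M[0,2]).round(3),"down",M[:,1].round(3),"w",round(s["width"],1),"F",np.round(s["ft_force"],1),"T",np.round(s["ft_torque"],2),"j",np.round(s["joint_pos"],2))
E
python3 -c "from h import *;st()"
```

```text
3.1667 pos [575.4 162.1 148.3] yaw 1.304 down [ 0.001  0.005 -1.   ] w 13.6 F [ 4.2  5.  -9.2] T [ 0.69 -0.47 -0.03] j [ 0.16  0.54  1.72  0.01  0.88 -1.15]
```

Emit:
send_rows([
  [0,0,0,0,0,0.1],
  [0,0,0,0,0,0.2],
  [0,0,0,0,0,0.3],
  [0,0,0,0,0,0.35],
  [0,0,0,0,0,0.35],
])

```text
clock: 3.58
position: [575.4, 162.5, 148.4]
tcp_rot: [-0.704, -0.029, 0.03, 0.709]
ft_force: [1.5, 3.5, -7.7]
width: 13.4
```

```bash
python3 -c "from h import *;st()"
```

```text
3.5833 pos [575.4 162.5 148.4] yaw 1.654 down [-0.001  0.006 -1.   ] w 13.4 F [ 1.5  3.5 -7.7] T [ 0.44 -0.18 -0.99] j [ 0.16  0.55  1.72  0.01  0.88 -1.5 ]
```

The moment about z is -0.99 N m at joint value ≈1.52, so the left knob is at its end stop. I'll release it and move to the right knob.

Emit:
send_rows([
  [0,0,0,0,0,-0.01],
  [0,0,0,0,0,-0.01],
  [0,0,0,0,0,-0.01],
  [0,0,25,0,0,-0.01],
  [0,0,60,0,0,-0.01],
], grip=0.5)

```text
clock: 4.0
position: [574.3, 162.1, 206.9]
tcp_rot: [-0.705, -0.024, 0.028, 0.708]
ft_force: [0.4, -1.0, 0.2]
width: 42.4
```

Emit:
send_rows([
  [0,-20,0,0,0,-0.12],
  [5,-50,0,0,0,-0.24],
  [10,-80,0,0,0,-0.36],
  [15,-110,0,0,0,-0.48],
  [23,-140,0,0,0,-0.6],
])

```text
clock: 4.42
position: [597.1, 20.7, 207.6]
tcp_rot: [-0.68, 0.187, -0.185, 0.684]
ft_force: [1.2, -1.4, -0.2]
width: 42.6
```

Emit:
send_rows([
  [0,-10,0,0,0,-0.12],
  [0,-20,0,0,0,-0.24],
  [0,-38,0,0,0,-0.36],
  [0,-38,0,0,0,-0.48],
  [0,-38,0,0,0,-0.6],
])

```text
clock: 4.83
position: [597.2, -18.4, 208.0]
tcp_rot: [-0.593, 0.382, -0.382, 0.598]
ft_force: [-1.0, 0.1, 0.5]
width: 42.7
```

Run:
```python
from h import *
st()
im,i,R,C=cam("wrist");cv2.imwrite("pics/w3.png",im)
```

```text
4.8333 pos [597.2 -18.4 208. ] yaw 0.43 down [ 0.004  0.006 -1.   ] w 42.7 F [-1.   0.1  0.5] T [ 0.06 -0.04 -0.02] j [-0.14  0.47  1.66  0.01  1.01 -0.58]
```

View pics/w3.png

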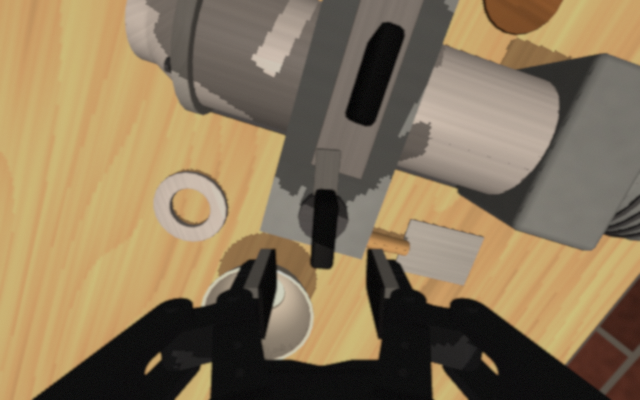

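The right bar runs from (326,190) to (321,268) between the fingers.

Run:
```python
from h import *
im=cv2.imread("pics/w3.png");i=bot.camera_info("wrist");R=cv2.Rodrigues(np.array(i["rvec"]))[0];C=-R.T@np.array(i["tvec"]).ravel()
m=(im.max(2)<60)
for v in range(218,276,4):
    c=np.flatnonzero(m[v,300:345])+300
    if len(c):print(v,c.min(),c.max(),im[v,c].mean().round(0),ray(i,R,C,[(c.mean(),v)],179.5)[0].round(1))
```

```text
218 313 337 14.0 [594.1  -6.6 179.5]
222 313 337 14.0 [595.1  -8.8 179.5]
226 312 336 14.0 [595.5 -11.2 179.5]
230 312 336 14.0 [596.5 -13.4 179.5]
234 312 336 15.0 [597.5 -15.6 179.5]
238 312 335 15.0 [598.3 -17.9 179.5]
242 312 334 16.0 [599.  -20.3 179.5]
246 312 333 22.0 [599.8 -22.6 179.5]
250 312 333 28.0 [600.8 -24.9 179.5]
254 312 332 27.0 [601.6 -27.3 179.5]
258 311 332 28.0 [602.3 -29.8 179.5]
262 311 331 26.0 [603.1 -32.2 179.5]
266 312 330 29.0 [604.2 -34.6 179.5]
```

Emit:
send_rows([
  [1,2,-15,0,0,-0.09],
  [1,2,-35,0,0,-0.09],
  [1,2,-60,0,0,-0.09],
  [1,2,-60,0,0,-0.09],
  [1,2,-60,0,0,-0.09],
])

```text
clock: 5.3
position: [597.9, -15.9, 147.8]
tcp_rot: [-0.574, 0.411, -0.41, 0.578]
ft_force: [0.3, 0.7, 0.9]
width: 43.0
```

Emit:
send_rows([
  [0,0,0,0,0,0],
  [0,0,0,0,0,0],
  [0,0,0,0,0,0],
  [0,0,0,0,0,0],
  [0,0,0,0,0,0],
], grip=0)

```text
clock: 5.72
position: [598.0, -16.0, 149.3]
tcp_rot: [-0.574, 0.41, -0.41, 0.578]
ft_force: [-3.4, -0.6, 6.6]
width: 13.7
```

Emit:
send_rows([
  [0,0,0,0,0,0.11],
  [0,0,0,0,0,0.22],
  [0,0,0,0,0,0.33],
  [0,0,0,0,0,0.44],
  [0,0,0,0,0,0.55],
])

```text
clock: 6.13
position: [598.0, -16.0, 149.4]
tcp_rot: [-0.664, 0.237, -0.236, 0.669]
ft_force: [1.3, 0.6, -8.1]
width: 13.0
```

Emit:
send_rows([
  [0,0,0,0,0,0.11],
  [0,0,0,0,0,0.22],
  [0,0,0,0,0,0.33],
  [0,0,0,0,0,0.44],
  [0,0,0,0,0,0.5],
])

```text
clock: 6.55
position: [598.0, -16.0, 149.5]
tcp_rot: [-0.702, 0.063, -0.061, 0.706]
ft_force: [1.4, 0.2, -8.5]
width: 13.2
```

```bash
python3 -c "from h import *;st()"
```

```text
6.55 pos [598.  -16.  149.5] yaw 1.396 down [-0.003  0.006 -1.   ] w 13.2 F [ 1.4  0.2 -8.5] T [-0.04 -0.23 -0.08] j [-0.14  0.55  1.71  0.01  0.89 -1.54]
```

Emit:
send_rows([
  [0,0,0,0,0,0.1],
  [0,0,0,0,0,0.2],
  [0,0,0,0,0,0.26],
  [0,0,0,0,0,0.26],
  [0,0,0,0,0,0.26],
])

```text
clock: 6.97
position: [597.9, -15.9, 149.5]
tcp_rot: [-0.704, -0.027, 0.03, 0.709]
ft_force: [-0.3, 0.1, -7.9]
width: 13.4
```

```bash
python3 -c "from h import *;st()"
```

```text
6.9667 pos [597.9 -15.9 149.5] yaw 1.652 down [-0.005  0.006 -1.   ] w 13.4 F [-0.3  0.1 -7.9] T [-0.08 -0.07 -0.94] j [-0.14  0.55  1.71  0.01  0.89 -1.8 ]
```

The right knob is at its stop too, with a moment of -0.94 N m. I'll release it and go to the screen's grip at about (586.7,73), yaw 0.127.

Emit:
send_rows([
  [0,0,0,0,0,-0.01],
  [0,0,0,0,0,-0.01],
  [0,0,0,0,0,-0.01],
  [0,0,25,0,0,-0.01],
  [0,0,60,0,0,-0.01],
], grip=0.5)

```text
clock: 7.38
position: [596.8, -15.8, 208.1]
tcp_rot: [-0.704, -0.022, 0.028, 0.709]
ft_force: [-0.0, 0.9, -0.2]
width: 42.9
```

Emit:
send_rows([
  [0,10,10,0,0,-0.12],
  [-2,30,20,0,0,-0.24],
  [-5,50,20,0,0,-0.36],
  [-8,70,20,0,0,-0.48],
  [-11,85,20,0,0,-0.6],
])

```text
clock: 7.8
position: [585.7, 70.5, 228.9]
tcp_rot: [-0.679, 0.189, -0.185, 0.685]
ft_force: [-1.7, -0.2, -0.1]
width: 42.4
```

Emit:
send_rows([
  [0,2,0,0,0,-0.12],
  [0,4,0,0,0,-0.24],
  [0,4,0,0,0,-0.36],
  [0,4,0,0,0,-0.48],
  [0,4,0,0,0,-0.6],
])

```text
clock: 8.22
position: [585.8, 74.6, 229.5]
tcp_rot: [-0.591, 0.382, -0.381, 0.599]
ft_force: [0.8, -0.8, -0.1]
width: 42.5
```

Emit:
send_rows([
  [0,0,0,0,0,-0.1],
  [0,0,0,0,0,-0.2],
  [0,0,0,0,0,-0.31],
  [0,0,0,0,0,-0.31],
  [0,0,0,0,0,-0.31],
])

```text
clock: 8.63
position: [585.8, 74.7, 229.9]
tcp_rot: [-0.526, 0.468, -0.468, 0.534]
ft_force: [-0.6, 0.3, 0.5]
width: 43.0
```

Run:
```python
from h import *
st()
im,i,R,C=cam("wrist");cv2.imwrite("pics/w4.png",im)
im2,*_=cam("scene");cv2.imwrite("pics/s4.png",cv2.resize(im2[150:290,200:400],(800,560)))
m=(im.max(2)<60)
for v in range(170,276,6):
    c=np.flatnonzero(m[v,295:350])+295
    if len(c):print(v,c.min(),c.max(),im[v,c].mean().round(0),ray(i,R,C,[(c.mean(),v)],179.)[0].round(1))
```

```text
8.6333 pos [585.8  74.7 229.9] yaw 0.124 down [ 0.008  0.008 -1.   ] w 43.0 F [-0.6  0.3  0.5] T [-0.03  0.02  0.03] j [ 0.01  0.44  1.65  0.01  1.04 -0.12]
182 312 328 13.0 [582.4 101.6 179. ]
188 311 328 12.0 [582.5  97.8 179. ]
194 311 329 15.0 [583.3  94.  179. ]
200 311 329 15.0 [583.8  90.2 179. ]
206 311 329 15.0 [584.3  86.4 179. ]
212 311 329 15.0 [584.7  82.5 179. ]
218 311 329 17.0 [585.2  78.5 179. ]
224 311 329 30.0 [585.7  74.5 179. ]
230 312 329 28.0 [586.5  70.5 179. ]
236 312 329 28.0 [587.1  66.5 179. ]
242 312 329 28.0 [587.6  62.3 179. ]
248 312 329 28.0 [588.1  58.2 179. ]
254 312 329 28.0 [588.6  53.9 179. ]
260 315 327 36.0 [589.5  49.7 179. ]
```

View pics/w4.png

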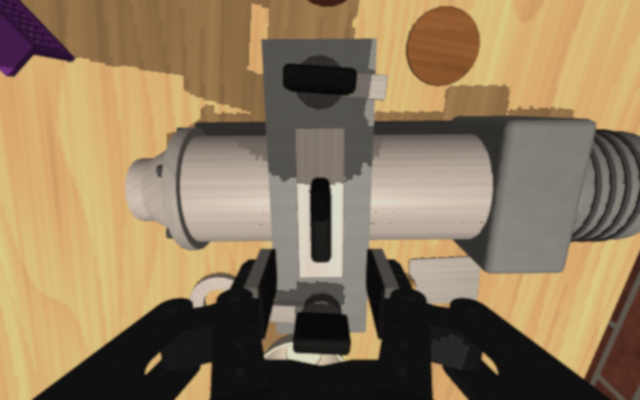

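View pics/s4.png

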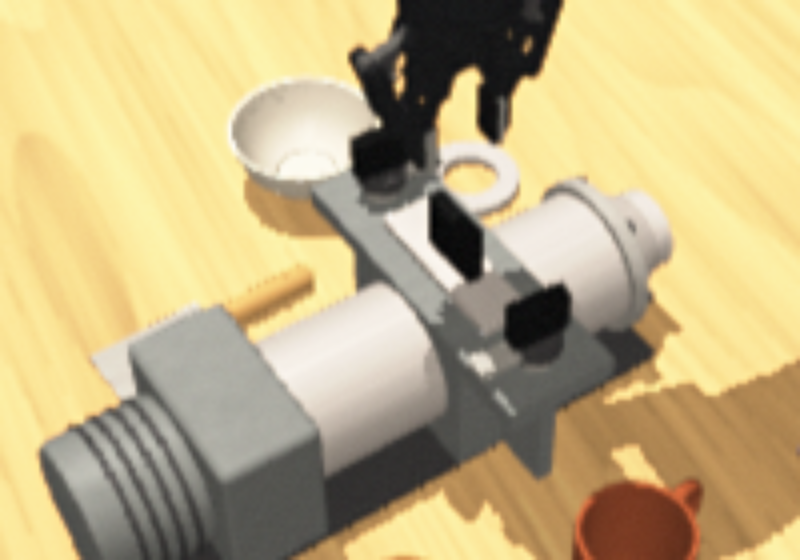

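Both knobs' bars now lie along the mill's x axis, at (320,78) and (322,325) in the wrist view, with the fingers pointing aside. The screen's grip, at (320,220), is centred between the pads. I'll descend and grasp it.

Emit:
send_rows([
  [0,-1,-25,0,0,0],
  [0,-1,-50,0,0,0],
  [0,-1,-75,0,0,0],
  [0,-1,-88,0,0,0],
  [0,-1,-88,0,0,0],
])

```text
clock: 9.15
position: [584.7, 73.6, 139.0]
tcp_rot: [-0.528, 0.469, -0.466, 0.533]
ft_force: [-0.1, -0.7, 0.3]
width: 42.6
```

Emit:
send_rows([
  [0,0,0,0,0,0],
  [0,0,0,0,0,0],
  [0,0,0,0,0,0],
  [0,0,0,0,0,0],
  [0,0,0,0,0,0],
], grip=0, squeeze=70)

```text
clock: 9.57
position: [585.1, 73.6, 139.9]
tcp_rot: [-0.527, 0.468, -0.467, 0.534]
ft_force: [0.1, -0.0, 3.3]
width: 13.2
```

Emit:
send_rows([
  [0,0,8,0,0,0],
  [0,0,18,0,0,0],
  [0,0,28,0,0,0],
  [0,0,38,0,0,0],
  [0,0,45,0,0,0],
])

```text
clock: 9.98
position: [585.3, 73.6, 186.8]
tcp_rot: [-0.527, 0.468, -0.467, 0.534]
ft_force: [0.2, -0.7, -2.7]
width: 13.2
```

```bash
python3 -c "from h import *;st()"
```

```text
9.9833 pos [585.3  73.6 186.8] yaw 0.126 down [ 0.006  0.008 -1.   ] w 13.2 F [ 0.2 -0.7 -2.7] T [-0.02  0.01  0.03] j [ 0.01  0.49  1.7   0.01  0.95 -0.12]
```

The wrist reads -2.7 N, which matches the screen's weight, so nothing is jammed. I'll lift it clear and tilt it.

Emit:
send_rows([
  [0,0,30,0,0,0],
  [0,0,60,0,0,0],
  [0,0,90,0,0,0],
  [0,0,120,0,0,0],
  [0,0,140,0,0,0],
])

```text
clock: 10.4
position: [585.4, 73.6, 330.5]
tcp_rot: [-0.526, 0.467, -0.468, 0.535]
ft_force: [-0.3, 0.0, -3.1]
width: 13.2
```

Emit:
send_rows([
  [0,0,0,0.01,-0.08,0],
  [0,0,0,0.02,-0.16,0],
  [0,0,0,0.03,-0.24,0],
  [0,0,0,0.04,-0.32,0],
  [0,0,0,0.05,-0.4,0],
])

```text
clock: 10.82
position: [584.9, 73.6, 331.5]
tcp_rot: [-0.408, 0.361, -0.552, 0.631]
ft_force: [0.7, 0.5, -3.4]
width: 13.2
```

Emit:
send_rows([
  [0,0,0,0.01,-0.08,0],
  [0,0,0,0.02,-0.16,0],
  [0,0,0,0.03,-0.24,0],
  [0,0,0,0.04,-0.32,0],
  [0,0,0,0.05,-0.4,0],
])

```text
clock: 11.23
position: [584.0, 75.3, 331.8]
tcp_rot: [-0.284, 0.252, -0.607, 0.698]
ft_force: [0.6, 1.2, -1.9]
width: 13.2
```

Emit:
send_rows([
  [0,0,0,0,0,0],
  [0,0,0,0,0,0],
  [0,0,0,0,0,0],
  [0,0,0,0,0,0],
  [0,0,0,0,0,0],
])

```text
clock: 11.65
position: [584.3, 75.4, 332.1]
tcp_rot: [-0.285, 0.252, -0.607, 0.698]
ft_force: [0.2, 0.5, -3.9]
width: 13.4
```

Run:
```python
from h import *
st();s=bot.read_state();print("tilt",np.degrees(np.arccos(-Ro.from_quat(s["tcp_rot"]).as_matrix()[2,1])),np.round(s["joint_velocities"],3))
im2,*_=cam("scene");cv2.imwrite("pics/s5.png",cv2.resize(im2[100:290,150:400],(800,608))[:600])
```

```text
11.65 pos [584.3  75.4 332.1] yaw 0.129 down [ 0.703  0.101 -0.703] w 13.4 F [ 0.2  0.5 -3.9] T [-0.13  0.72 -0.02] j [-0.04  0.15  2.02  0.59  0.23 -0.7 ]
tilt 45.2920431348832 [-0.     0.002  0.006  0.019 -0.006 -0.02 ]
```

View pics/s5.png

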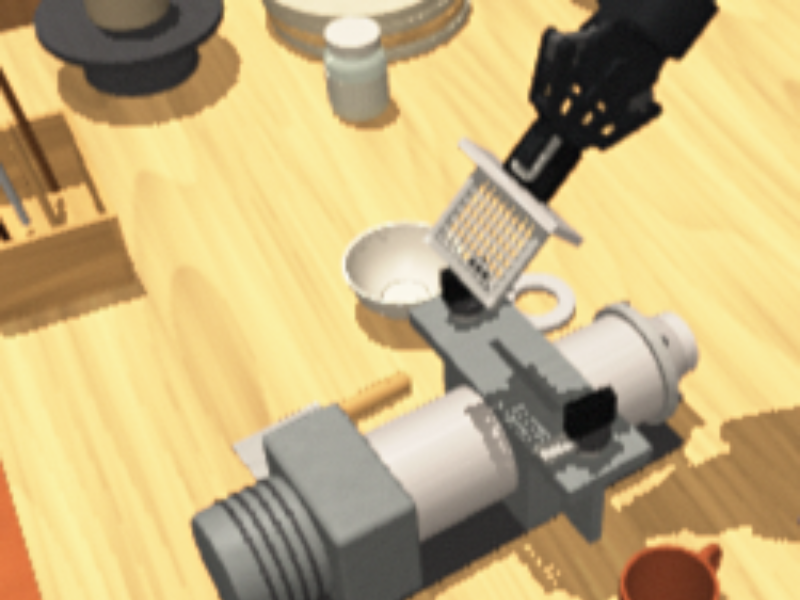

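The screen hangs tilted in the fingers at about (500,220), clear of everything. Both knobs are at their stops and the slot is empty. The foot is at about 270 mm, so I'm handing in.

```bash
python3 -c "from h import *;bot.job_done();st()"
```

```text
the job is handed in; nothing more can be done
the job is handed in; nothing more can be done
```

I turned both knobs anticlockwise to their end stops, drew the screen out by its grip and tipped it. I handed the job in at about 11.7 s, with the arm still holding it; no verdict was reported.

- **Knobs:** both read about 1.52 rad at the stop, where the wrist moment rose to nearly 1 N m. The wrist and scene pictures before the lift and the final scene picture show both bars along the mill's x axis.
- **Draw:** the force at the wrist was about 3 N when the screen came up, which fits its weight, so it did not jam.
- **Final hold:** the tool leans 45.3° with the motor-side face up. The finger opening is 13.4 mm at 70 N squeeze, and the arm was practically still.
- **Clearance:** I worked out the lower edge at about 270 mm above the table, roughly 145 mm above the deck. The last picture shows the screen clear of the mill and of every bystander in view.
- **Bystanders:** the bowl, ring, spatula, mug and jar look untouched in the last picture. The wooden disc and the cup were outside its crop, but the arm never went near them.

No check failed. My first picture put the right knob's bar at 0.30 rad and a closer one at 0.345; I used about 0.34.

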